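Release the bonded flow cell from its toggle-clamp fixture

ROBOT

A 7-joint arm with a two-finger parallel gripper is mounted at the origin on a cart in front of the work surface, level with it; the furniture and walls round the work are solid. World frame = base frame: x ahead of the robot, y to its left, z up, the work surface at z = 0. Lengths are in m, angles in rad, forces in N, time in s.
With the tool pointing down it reaches from about 0.4 to 0.85 m from the base axis. Payload 10.4 kg.
Tool frame: the origin (TCP) lies on the mounting face of the last link; the fingertips stand 173 mm ahead of it and the grasp point (between the pads) lies 155 mm ahead of it (manip.tip_extent is the distance from the TCP to the fingertips, in m); z points along the fingers, y is the line along which they close (so a half turn about z gives the same grasp; the last joint's range is limited). The gripper opens to 85 mm and grips with 20 to 120 N. Pads are 22 mm wide; open, the fingers measure 114 mm over their backs; the gripper's body (76 mm by 85 mm) begins 54 mm behind the grasp point. The pads swing forward as they close: fully open they stand 13 mm farther back than shut.
Start: joints at [-1.284, 0.332, -0.065, 1.46, 0.022, 1.35, -0.088], TCP at [0.191, 0.595, 0.405] pointing down, gripper open.
Joint ranges: [-2.6, 2.6], [-0.5, 2.12], [-1.47, 1.34], [0.16, 2.42], [-1.27, 4.41], [0.06, 2.06], [-2.6, 2.6]. Speed limits (rad/s): [2.22, 2.22, 2.79, 2.79, 3.14, 3.14, 3.14].

INTERFACE

Orientations are given as a unit quaternion [x, y, z, w].
In Python, from workcell import manip gives the robot as it stands.
- The arm moves only by the tool move_arm, never from a script. Its argument "plan" is one flat list of numbers, 7 for each row, row after row: the turn, a rotation vector about the tool's x, y, z in rad, then the shift along the tool's x, y, z in m, then the finger opening in m, from 0 to 0.0854. In form: [ax, ay, az, dx, dy, dz, gripper, ax, ay, az, dx, dy, dz, gripper, ...]. A call has 1 to 12 rows; each row is the pose to reach, as a shift and turn from the pose commanded when the call began, along the tool's axes at that moment; what a row does not reach only later rows make up. A row lasts 1/8 s, in which the tool goes at most 62.5 mm and 10.7 degrees, less where a joint would pass 70% of its speed; a pose out of reach is approached as far as the arm can. A call with a gripper value outside its range is refused whole. The fingers move at their own pace and stop on an object; "squeeze" is the grip in N (left out, the last holds). Time passes only in rows, so rows that repeat a pose let the fingers close. It gives the time, the measured TCP pose, the force, the opening and the grip force at its end, in the units of the state.
- manip.get_obs(): the state, without advancing time (a new reading comes with each control period).
- manip.camera(name): name is "scene" or "top" or "wrist"; returns a dict with "color" (384x512x3 uint8, red, green, blue), "fx", "fy", "cx", "cy" (pixels), "cam_to_world" (4x4, takes a point from camera to world coordinates); the wrist camera has in their place "mount" (4x4, takes a point from camera to tool coordinates, whose origin is the TCP and whose axes are the flange's). Camera axes: x right, y down, z forward; pixel columns grow to the right and rows downward; lengths in m; the calibration is good to about 2 mm. A picture is of the moment at which its call begins: read the wrist's pose just before it. There is no depth.
- manip.hand_in(): hands the job in; it is judged then, once.
Trained networks look in a picture, given as the dict that the camera call returned (one of the last four; its "shot" number tells which), for a name from the list of things; names that differ only in an ending like _2 or _b are one class to them, and where a whole thing is asked for, a point or a joint stands for the part that bears it (a point fixed in the world has none). Each returns a list of dicts, best first, with "conf" (0 to 1); they miss things now and then, are a little off and sometimes report something else, mostly with a low value. They report only what shows in the picture. A call takes as long as a camera call.
- manip.look_for(picture, label): "position" ([x, y, z] in m, in the coordinates of the camera as it stood for that picture, good to about 4 mm: the middle of the surface that is visible of it).
- manip.silhouettes(picture, label): "pixels" (384x512 bool, what is visible of it).
- manip.tip_of(picture, label): "position" ([x, y, z] in m, in the coordinates of the camera as it stood for that picture, good to about 4 mm: a listed point, or the origin of a listed thing).
The state is a dict: "clock": time; "joint_pos": joint angles; "joint_velocities": joint speeds; "tau": joint torques, N m; "position": TCP position; "ee_rot": TCP orientation; "ft_force": force on the tool from outside, world axes, zero at the start; "torque": the same for the moment, N m; "grip_width": opening from 0.0 (shut) to 1.0 (fully open); "grasp_force": force on a finger pad.
Only numpy, scipy, OpenCV 4.12 (cv2) and the standard library are available. Lean on these libraries where they do the work, as an engineer would, in place of code of your own. Each camera call takes 0.05 s, during which the arm holds its last target. There are 200 camera calls.

TASK

The glue on the flow cell has set. Push both red clamp handles back, away from the robot, until the clamps snap fully open; then take the flow cell by its white grip bar, lift it straight out of the fixture and set it down gently, without dropping it, flat inside the white tray. Leave both clamps open, and do not disturb the timer and the brown bottle near the fixture, or the small card box and the beaker near the tray.

Things in the scene. Friction and masses are not known exactly. Their poses are not given: they have to be found in the camera images.
- fixture: Fixed aluminium plate 140 (x) x 160 (y) x 12 mm; origin: centre of its underside; x points away from the robot (yaw within 0.25). The flow cell lies on it at x = -30 mm, y = 0 between dowels 9 mm tall. Two toggle clamps at its far side: pivots at x = 45, y = +42 and -42, z = 50 mm; each has a steel arm reaching 68 mm towards the robot with a rubber pad pressing on the cell
- clamp_left (a joint): Angle of the clamp on the robot's left (fixture +y), rad, about the fixture's y axis: about 0 clamped, 1.9 fully open (arm up, handle lying back). An over-centre spring pushes it shut below 0.9 and snaps it open by itself above 0.9; pushing the handle back takes about 5 to 8 N
- clamp_right (a joint): The same for the clamp on the robot's right (fixture -y)
- clamp_left_handle (a point): Centre of the left handle's red grip, 80 mm from the pivot. The grip is a round bar 20 mm thick, 46 to 112 mm from the pivot. Clamped, it stands up, leaning 0.26 rad towards the robot, top 168 mm above the worktop; open, it lies back level, away from the robot, reaching 167 mm past the fixture's centre, at 45 mm height
- clamp_right_handle (a point): The same for the right clamp's handle
- flow_cell_grip (a point): Centre of the flow cell's white grip bar, 35 mm above the cell's underside. The cell is a blue and aluminium block 56 (x) x 120 (y) x 18 mm, about 0.3 kg, axes parallel to the fixture's at the start. The bar stands on the middle of its top: 46 mm long (x), 16 mm thick (y, the grasp width), rising 34 mm above the block, to 52 mm above the underside
- tray: White shallow tray, fixed, 110 (x) x 170 (y) x 20 mm outside, walls and floor 5 mm thick; origin: centre of its underside; its long side runs along its y. Inside 100 x 160 mm; yaw within 0.25 rad, x pointing away from the robot
- timer: Bystander: white countdown timer lying right of the fixture, 58 x 66 x 18 mm; origin at its underside. Just beyond it stands the fume hood's solid side wall with its front post, 0.37 m to the right of the robot's axis, from x = 0.46 m on: come in round it from the left
- septa_box: Bystander: small blue and white card box to the left of the tray, 45 x 62 x 32 mm; origin at its underside
- beaker_100: Bystander: glass beaker at the left, 54 mm wide, 70 mm tall; origin at its underside
- amber_bottle: Bystander: brown bottle with black cap behind the fixture, 67 mm wide, 142 mm tall; origin at its underside

How it is judged:
By the outcome, as a careful person would: the job done as asked, in the order asked, and still so for the second after the job is handed in, with the robot touching nothing.
It also fails if it takes over 61 s, if anything falls off the work surface, if the arm or the gripper's body presses on something with over 40 N, if the wrist force passes 120 N, or if a joint passes its speed limit or range.

## Working session

There is one attempt and no reset: what is moved stays moved. The work goes in short steps, Python scripts to look and compute and a tool call to move; the robot and the scene stay as the last step left them, time stands still between calls to the robot, and variables do not carry over. Pictures are saved under pics/ and viewed, at most 13 in all, crops included, and the job is handed in when it is done.

Besides the shell and the picture viewer there is one more tool, called after "Request:" by a JSON object that holds its "op" and its "data", one argument or row to a line. move_arm: Moves the arm, as the interface text tells. Its arguments: {"type":"object","properties":{"plan":{"type":"array","items":{"type":"number"}},"squeeze":{"type":"number"}},"required":["plan"]}

```bash
mkdir -p pics
cat > h.py <<'E'
import numpy as np, cv2
from workcell import manip
from scipy.spatial.transform import Rotation as R
def T(o):
    M=np.eye(4); M[:3,:3]=R.from_quat(o["ee_rot"]).as_matrix(); M[:3,3]=o["position"]; return M
def shot(name,save=None):
    o=manip.get_obs(); p=manip.camera(name)
    p["W"]=T(o)@p["mount"] if name=="wrist" else np.array(p["cam_to_world"])
    if save: cv2.imwrite("pics/"+save,cv2.cvtColor(p["color"],cv2.COLOR_RGB2BGR))
    return p
def w(p,v): return (p["W"]@np.r_[v,1])[:3]
def tip(p,l):
    return [(round(d["conf"],2),w(p,d["position"]).round(4).tolist()) for d in manip.tip_of(p,l)[:2]]
def st():
    o=manip.get_obs(); print("t",o["clock"],"pos",np.round(o["position"],4),"q",np.round(o["ee_rot"],4),"j",np.round(o["joint_pos"],2),"f",np.round(o["ft_force"],1),"gw",o["grip_width"],o["grasp_force"])
    return o
E
python3 - <<'E'
from h import *
o=st(); print(T(o).round(3))
for c in ("scene","top"):
    p=shot(c,c+"1.png")
    print(c, p["W"].round(2).tolist())
    for l in ["fixture","clamp_left_handle","clamp_right_handle","flow_cell_grip","tray","timer","septa_box","beaker_100","amber_bottle"]:
        print(l,tip(p,l))
E
```

```text
t 0.0 pos [0.1905 0.5951 0.4039] q [ 1.543e-01  9.880e-01 -7.000e-04 -1.000e-04] j [-1.28  0.33 -0.06  1.46  0.02  1.35 -0.09] f [-0.3 -0.8  1.3] gw 0.9989822412618423 0.0
[[-0.952  0.305 -0.     0.191]
 [ 0.305  0.952 -0.001  0.595]
 [-0.    -0.001 -1.     0.404]
 [ 0.     0.     0.     1.   ]]
scene [[0.77, -0.39, 0.5, -0.07], [-0.63, -0.45, 0.63, -0.82], [-0.02, -0.81, -0.59, 0.97], [0.0, 0.0, 0.0, 1.0]]
fixture [(0.93, [0.5227, -0.0975, 0.0035])]
clamp_left_handle [(0.87, [0.533, -0.0483, 0.1321])]
clamp_right_handle [(0.58, [0.5535, -0.1283, 0.1303])]
flow_cell_grip [(0.61, [0.494, -0.1005, 0.0484])]
tray [(0.74, [0.5385, 0.3231, 0.0071])]
timer []
septa_box [(0.54, [0.5325, 0.529, 0.0089])]
beaker_100 [(0.53, [0.651, 0.4589, 0.0034])]
amber_bottle [(0.35, [0.557, -0.1258, 0.1299])]
top [[0.24, -0.94, 0.25, 0.23], [-0.97, -0.23, 0.07, -0.02], [-0.0, -0.26, -0.97, 1.76], [0.0, 0.0, 0.0, 1.0]]
fixture [(0.83, [0.515, -0.0953, -0.0011])]
clamp_left_handle [(0.39, [0.5328, -0.0425, 0.1265])]
clamp_right_handle []
flow_cell_grip [(0.78, [0.4938, -0.1037, 0.0427])]
tray [(0.65, [0.538, 0.321, 0.0008])]
timer [(0.83, [0.5828, -0.3304, -0.0085])]
septa_box [(0.62, [0.5299, 0.529, 0.0086])]
beaker_100 []
amber_bottle []
```

```bash
python3 -c "
import cv2,numpy as np
a=cv2.imread('pics/scene1.png');b=cv2.imread('pics/top1.png')
cv2.imwrite('pics/both1.png',cv2.resize(np.vstack([a,b]),(400,600)))"
```

```text
(no output)
```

View pics/scene1.png

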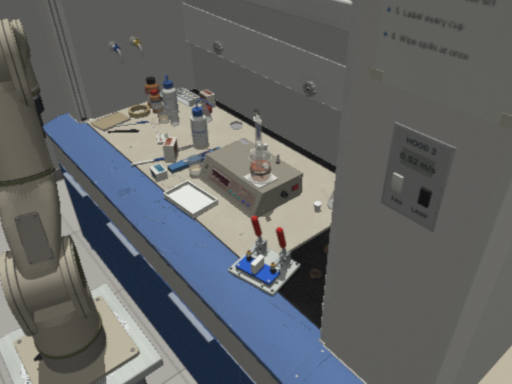

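View pics/top1.png

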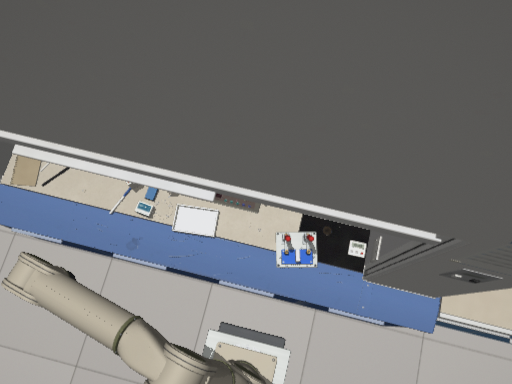

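The scene picture shows the fixture near (265,265) with red handles at (256,225) and (282,238), and the tray at (190,198). In the top view they are at (297,250) and (196,221), and the bottle seems to be near (327,230). I'm moving over the fixture for a wrist view.

Request:
{"op": "move_arm", "data": {
  "plan": [0,0,0,-0.04,-0.055,0,0,0,0,-0.05,-0.08,-0.11,0,0,0,0,-0.1,-0.12,-0.165,0,0,0,0,-0.15,-0.16,-0.22,0,0,0,0,-0.2,-0.2,-0.275,0,0,0,0,-0.25,-0.24,-0.33,0,0,0,0,-0.3,-0.28,-0.385,-0.01,0,0,0,-0.35,-0.32,-0.44,-0.02,0,0,0,-0.4,-0.36,-0.495,-0.02,0,0,0,-0.45,-0.4,-0.55,-0.02,0,0,0,-0.5,-0.4,-0.55,-0.02,0,0,0,-0.55,-0.4,-0.55,-0.02,0]
}}

```text
clock: 2.5
position: [0.4042, -0.0544, 0.4251]
ee_rot: [-0.117, 0.993, 0.0, 0.001]
ft_force: [0.5, 1.0, -0.5]
grip_width: -0.004
grasp_force: 0.0
```

Run:
```python
from h import *
o=st(); print(T(o).round(3))
p=shot("wrist","w1.png")
print(p["mount"])
for l in ["fixture","clamp_left_handle","clamp_right_handle","flow_cell_grip","amber_bottle","timer"]:
    print(l,tip(p,l))
```

```text
t 2.5 pos [ 0.4042 -0.0544  0.4251] q [-1.173e-01  9.931e-01  3.000e-04  6.000e-04] j [-0.78 -0.29  0.68  1.98  0.18  1.39  1.65] f [ 0.5  1.  -0.5] gw -0.003518281697714718 0.0
[[-0.973 -0.233  0.001  0.404]
 [-0.233  0.973  0.001 -0.054]
 [-0.001  0.001 -1.     0.425]
 [ 0.     0.     0.     1.   ]]
[[-2.16064210e-04 -9.53435131e-01 -3.01598083e-01  7.84333476e-02]
 [ 9.99998444e-01  3.22117517e-04 -1.73469946e-03  7.10766307e-05]
 [ 1.75107343e-03 -3.01597988e-01  9.53433578e-01  3.07812687e-02]
 [ 0.00000000e+00  0.00000000e+00  0.00000000e+00  1.00000000e+00]]
fixture [(0.57, [0.5235, -0.0956, -0.0005])]
clamp_left_handle []
clamp_right_handle [(0.68, [0.5577, -0.1317, 0.1242])]
flow_cell_grip [(0.67, [0.4927, -0.1085, 0.0469])]
amber_bottle []
timer []
```

View pics/w1.png

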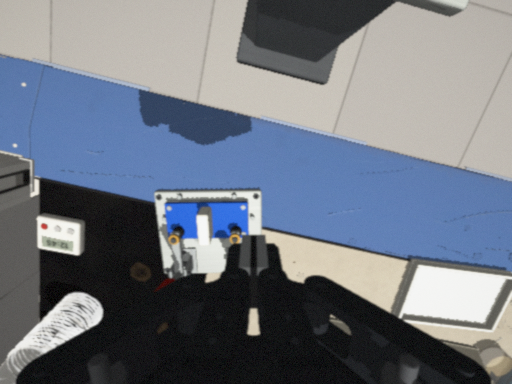

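The wrist view shows the plate at (157–262, 190–275), parallel to the tool to about 1°, with the bar at (205,225). So yaw ≈ 0.235 and centre ≈ (0.521,-0.096). Pushing the left handle with closed fingers.

Request:
{"op": "move_arm", "data": {
  "plan": [0,0,0,-0.03,-0.015,0.06,0,0,0,0,-0.06,-0.026,0.11,0,0,0,0,-0.084,-0.026,0.122,0,0,0,0,-0.1,-0.026,0.122,0,0,0,0,-0.113,-0.026,0.122,0,0,0,0,-0.126,-0.026,0.122,0,0,0,0,-0.14,-0.026,0.122,0,0,0,0,-0.155,-0.026,0.122,0,0,0,0,-0.17,-0.026,0.122,0,0,0,0,-0.185,-0.026,0.122,0,0,0,0,-0.2,-0.026,0.122,0,0,0,0,-0.2,-0.026,0.122,0]
}}

```text
clock: 4.35
position: [0.6054, -0.0274, 0.3025]
ee_rot: [-0.12, 0.993, -0.0, 0.001]
ft_force: [-0.8, -0.2, 0.4]
grip_width: 0.001
grasp_force: 0.0
```

Run:
```python
from h import *
o=st()
p=shot("scene","s2.png")
c=cv2.imread("pics/s2.png")[150:320,180:380]; cv2.imwrite("pics/s2c.png",cv2.resize(c,None,fx=3.5,fy=3.5,interpolation=2))
for l in ["clamp_left_handle","clamp_right_handle"]: print(l,tip(p,l))
```

```text
t 4.35 pos [ 0.6054 -0.0274  0.3025] q [-1.204e-01  9.927e-01 -2.000e-04  6.000e-04] j [-0.66  0.46  0.81  1.67 -0.36  1.16  2.06] f [-0.8 -0.2  0.4] gw 0.0009302836194574837 0.0
clamp_left_handle [(0.85, [0.6347, -0.0226, 0.0547])]
clamp_right_handle [(0.71, [0.5569, -0.1249, 0.1308])]
```

View pics/s2c.png

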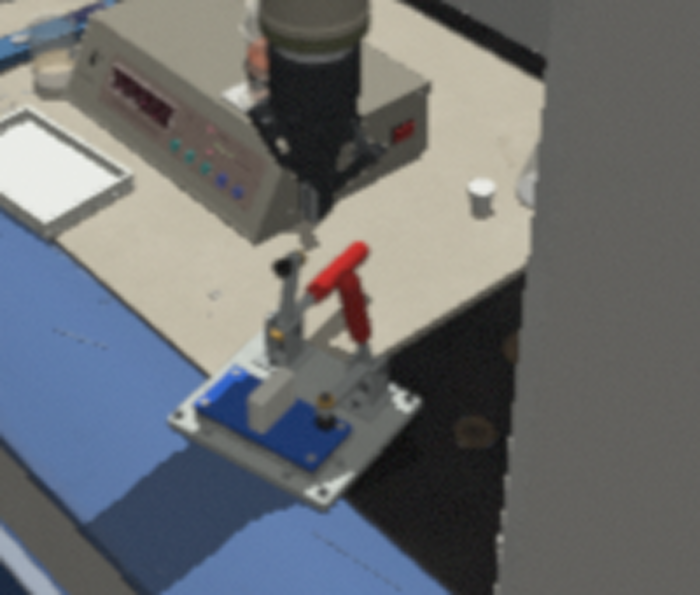

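The left clamp is open: arm upright at crop (285,290), handle lying level. The right handle still stands at (355,305). Lift, go back, shift over to it and push.

Request:
{"op": "move_arm", "data": {
  "plan": [0,0,0,0,0,-0.055,0,0,0,0,0.05,-0.025,-0.06,0,0,0,0,0.095,-0.06,-0.06,0,0,0,0,0.125,-0.084,-0.03,0,0,0,0,0.12,-0.084,0,0,0,0,0,0.1,-0.084,0,0,0,0,0,0.085,-0.084,0,0,0,0,0,0.068,-0.084,0,0,0,0,0,0.05,-0.084,0,0,0,0,0,0.033,-0.084,0,0,0,0,0,0.016,-0.084,0,0,0,0,0,-0.003,-0.084,0,0]
}}

```text
clock: 6.0
position: [0.6279, -0.1088, 0.3031]
ee_rot: [-0.12, 0.993, 0.0, 0.0]
ft_force: [-0.8, 0.2, 0.2]
grip_width: -0.003
grasp_force: 0.0
```

Run:
```python
from h import *
o=st(); print(T(o).round(3))
p=shot("scene","s3.png")
for l in ["clamp_left_handle","clamp_right_handle","flow_cell_grip","fixture"]: print(l,tip(p,l))
```

```text
t 6.0 pos [ 0.6279 -0.1088  0.3031] q [-1.199e-01  9.928e-01  0.000e+00  4.000e-04] j [-0.5   0.54  0.82  1.59 -0.42  1.2   2.21] f [-0.8  0.2  0.2] gw -0.002598719105705084 0.0
[[-0.971 -0.238  0.001  0.628]
 [-0.238  0.971  0.    -0.109]
 [-0.001 -0.    -1.     0.303]
 [ 0.     0.     0.     1.   ]]
clamp_left_handle [(0.76, [0.6292, -0.0257, 0.0484]), (0.37, [0.5354, 0.531, 0.0085])]
clamp_right_handle [(0.67, [0.6299, -0.107, 0.1064])]
flow_cell_grip [(0.59, [0.4975, -0.0959, 0.0467])]
fixture [(0.64, [0.5231, -0.0956, -0.0006])]
```

Request:
{"op": "move_arm", "data": {
  "plan": [0,0,0,0,0,-0.06,0,0,0,0,0.03,0.01,-0.1,0,0,0,0,0.085,0.02,-0.1,0.02,0,0,0,0.14,0.03,-0.1,0.05,0,0,0,0.19,0.042,-0.1,0.05,0,0,0,0.207,0.042,-0.1,0.05,0,0,0,0.207,0.042,-0.1,0.05]
}}

```text
clock: 7.12
position: [0.4145, -0.1184, 0.4025]
ee_rot: [-0.12, 0.993, 0.002, 0.001]
ft_force: [0.8, -0.4, 0.4]
grip_width: 0.586
grasp_force: 0.0
```

Run:
```python
from h import *
o=st(); print(T(o).round(3))
p=shot("scene","s4.png")
for l in ["clamp_left_handle","clamp_right_handle","flow_cell_grip","fixture"]: print(l,tip(p,l))
p=shot("wrist","w4.png")
for l in ["clamp_left_handle","clamp_right_handle","flow_cell_grip","fixture"]: print(l,tip(p,l))
a=cv2.imread("pics/s4.png")[150:320,180:380]; b=cv2.imread("pics/w4.png")
cv2.imwrite("pics/c4.png",np.hstack([cv2.resize(a,(350,300)),cv2.resize(b,(400,300))]))
```

```text
t 7.125 pos [ 0.4145 -0.1184  0.4025] q [-1.197e-01  9.928e-01  2.100e-03  9.000e-04] j [-0.82 -0.25  0.88  1.98  0.2   1.33  1.81] f [ 0.8 -0.4  0.4] gw 0.5864019426899965 0.0
[[-0.971 -0.238  0.001  0.415]
 [-0.238  0.971  0.004 -0.118]
 [-0.002  0.004 -1.     0.403]
 [ 0.     0.     0.     1.   ]]
clamp_left_handle [(0.76, [0.6299, -0.0246, 0.0489])]
clamp_right_handle [(0.76, [0.6522, -0.1002, 0.0457])]
flow_cell_grip [(0.84, [0.496, -0.1012, 0.0513]), (0.18, [0.533, 0.527, 0.0104])]
fixture [(0.79, [0.5214, -0.0942, -0.0002])]
clamp_left_handle [(0.62, [0.634, -0.025, 0.0416]), (0.44, [0.6537, -0.1096, 0.0459])]
clamp_right_handle [(0.73, [0.6537, -0.1069, 0.0448])]
flow_cell_grip [(0.84, [0.4907, -0.1092, 0.0468])]
fixture [(0.97, [0.5236, -0.0943, -0.0011])]
```

View pics/c4.png

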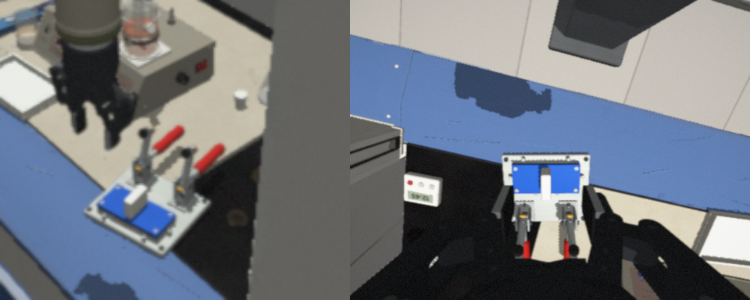

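Both handles now lie back and both arms are up, so both clamps are open. Next I refine the bar pose from the near wrist picture.

Run:
```python
from h import *
o=manip.get_obs(); p=shot("wrist")
img=p["color"]; hsv=cv2.cvtColor(img,cv2.COLOR_RGB2HSV)
def ray(uv,z):
    d=p["W"][:3,:3]@np.array([(uv[0]-p["cx"])/p["fx"],(uv[1]-p["cy"])/p["fy"],1]); c=p["W"][:3,3]
    return (c+d*(z-c[2])/d[2])[:2]
for lab,z in (("flow_cell_grip",.03),("fixture",.012),("tray",.02)):
    for s in manip.silhouettes(p,lab)[:1]:
        m=s["pixels"]; print(lab,s["conf"],m.sum())
        ys,xs=np.nonzero(m); P=np.array([ray(q,z) for q in zip(xs,ys)],np.float32)
        print(cv2.minAreaRect(P*1000))
sil=manip.silhouettes(p,"flow_cell_grip")[0]["pixels"]
m=sil&(hsv[...,1]<70); ys,xs=np.nonzero(m); print(m.sum(),xs.min(),xs.max(),ys.min(),ys.max())
P=np.array([ray(q,.064) for q in zip(xs,ys)],np.float32); print(cv2.minAreaRect(P*1000))
blue=(cv2.inRange(hsv,(105,150,60),(130,255,255))>0)&sil; ys,xs=np.nonzero(blue)
P=np.array([ray(q,.03) for q in zip(xs,ys)],np.float32); print("blue",cv2.minAreaRect(P*1000))
cv2.imwrite("pics/w5.png",cv2.resize(img[180:300,180:330,::-1],None,fx=4,fy=4,interpolation=2))
```

```text
flow_cell_grip 0.85 3722
((495.6029052734375, -101.36141204833984), (75.27147674560547, 120.71218872070312), 14.80739688873291)
fixture 0.63 6308
((562.5302734375, -85.66407012939453), (230.29568481445312, 158.3227081298828), 13.876638412475586)
tray 0.79 4176
((538.5313720703125, 287.5668640136719), (121.38513946533203, 133.99688720703125), 5.595431804656982)
875 207 295 206 256
((480.0009460449219, -104.28611755371094), (67.78457641601562, 107.62581634521484), 14.807422637939453)
blue ((490.5838623046875, -103.2318115234375), (54.04612731933594, 118.08857727050781), 13.796928405761719)
```

View pics/w5.png

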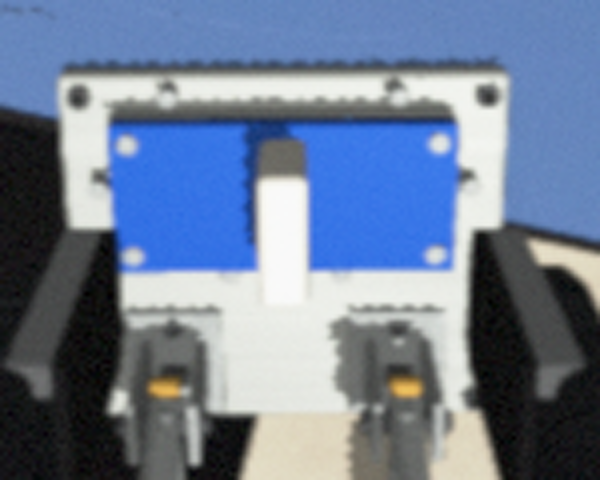

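Run:
```python
from h import *
o=manip.get_obs(); p=shot("wrist")
def ray(p,uv,z):
    d=p["W"][:3,:3]@np.array([(uv[0]-p["cx"])/p["fx"],(uv[1]-p["cy"])/p["fy"],1]); c=p["W"][:3,3]
    return (c+d*(z-c[2])/d[2])[:2]
b=ray(p,(250.7,240.4),.064); print("bar",b, "front/back",ray(p,(250.7,180+178/4),.064),ray(p,(250.7,180+305/4),.064))
M=T(o); print("to bar mid .4925,-.102 tool:",M[:3,:3].T@(np.array([.4925,-.102,.208])-M[:3,3]), "to bar:",M[:3,:3].T@(np.r_[b,.208]-M[:3,3]))
for c in ("scene","top"):
    p=shot(c)
    for lab,z in (("tray",.02),("septa_box",.03),("beaker_100",.07),("flow_cell_grip",.03)):
        for s in manip.silhouettes(p,lab)[:1]:
            ys,xs=np.nonzero(s["pixels"]); P=np.array([ray(p,q,z) for q in zip(xs,ys)],np.float32)
            print(c,lab,s["conf"],len(xs),cv2.minAreaRect(P*1000))
```

```text
bar [ 0.49174251 -0.10267356] front/back [ 0.4706198  -0.10778071] [ 0.5136406  -0.09737894]
to bar mid .4925,-.102 tool: [-0.07785254 -0.00309376  0.19466228] to bar: [-0.07695657 -0.0035678   0.19466233]
scene tray 0.93 1097 ((534.5648193359375, 320.04498291015625), (124.26441192626953, 192.47943115234375), 4.5091681480407715)
scene septa_box 0.65 215 ((526.7930908203125, 521.7659912109375), (107.15724182128906, 56.37381362915039), 79.73554992675781)
scene beaker_100 0.54 256 ((626.8674926757812, 425.46875), (151.44973754882812, 45.85014724731445), 60.74463653564453)
scene flow_cell_grip 0.58 802 ((498.23004150390625, -102.73201751708984), (86.25924682617188, 127.51974487304688), 14.276580810546875)
top tray 0.98 1187 ((533.7328491210938, 318.67193603515625), (115.79857635498047, 172.20875549316406), 5.900427341461182)
top septa_box 0.62 179 ((529.3987426757812, 526.953369140625), (66.85457611083984, 44.93082809448242), 83.40724182128906)
top flow_cell_grip 0.6 114 ((480.4312438964844, -71.19340515136719), (46.94529342651367, 34.95655059814453), 13.102176666259766)
```

Request:
{"op": "move_arm", "data": {
  "plan": [0,0,0,-0.04,-0.003,0.03,0.05,0,0,0,-0.077,-0.003,0.06,0.05,0,0,0,-0.077,-0.003,0.11,0.05,0,0,0,-0.077,-0.003,0.15,0.05,0,0,0,-0.077,-0.003,0.175,0.05,0,0,0,-0.077,-0.003,0.193,0.05,0,0,0,-0.077,-0.003,0.193,0.05,0,0,0,-0.077,-0.003,0.193,0,0,0,0,-0.077,-0.003,0.193,0,0,0,0,-0.077,-0.003,0.193,0,0,0,0,-0.077,-0.003,0.193,0,0,0,0,-0.077,-0.003,0.193,0],
  "squeeze": 50
}}

```text
clock: 9.93
position: [0.4922, -0.1022, 0.2108]
ee_rot: [-0.12, 0.993, 0.0, 0.001]
ft_force: [-1.2, 0.2, 7.6]
grip_width: 0.179
grasp_force: 50.5
```

Request:
{"op": "move_arm", "data": {
  "plan": [0,0,0,0,0,-0.01,0,0,0,0,0,0,-0.02,0,0,0,0,0,0,-0.035,0,0,0,0,0,0,-0.06,0,0,0,0,0,0,-0.09,0,0,0,0,0,0,-0.12,0,0,0,0,0,0,-0.15,0,0,0,0,0,0,-0.15,0,0,0,0,0,0,-0.15,0]
}}

```text
clock: 11.05
position: [0.4913, -0.1019, 0.3592]
ee_rot: [-0.12, 0.993, 0.0, -0.0]
ft_force: [-0.3, -0.0, -3.2]
grip_width: 0.177
grasp_force: 49.0
```

Run:
```python
from h import *
o=st(); M=T(o);print(M.round(3))
p=shot("scene","s6.png")
for l in ["clamp_left_handle","clamp_right_handle","flow_cell_grip","tray"]: print(l,tip(p,l))
# tray corners by best fit in scene and top
p2=shot("top"); print(tip(p2,"tray"))
a=cv2.imread("pics/s6.png")[120:320,140:360]
cv2.imwrite("pics/c6.png",cv2.resize(a,(660,600),interpolation=2))
```

```text
t 11.05 pos [ 0.4913 -0.1019  0.3592] q [-1.199e-01  9.928e-01  4.000e-04 -2.000e-04] j [-0.92  0.13  1.12  1.89 -0.13  1.2   2.06] f [-0.3 -0.  -3.2] gw 0.17673017631650156 49.00651752948761
[[-0.971 -0.238 -0.     0.491]
 [-0.238  0.971  0.001 -0.102]
 [ 0.     0.001 -1.     0.359]
 [ 0.     0.     0.     1.   ]]
clamp_left_handle [(0.44, [0.6315, -0.0236, 0.047])]
clamp_right_handle [(0.68, [0.6536, -0.0994, 0.0464])]
flow_cell_grip [(0.57, [0.495, -0.0971, 0.1974])]
tray [(0.97, [0.5398, 0.324, 0.0074]), (0.58, [0.6532, -0.0971, 0.0446])]
[(0.57, [0.5383, 0.322, -0.0011])]
```

View pics/c6.png

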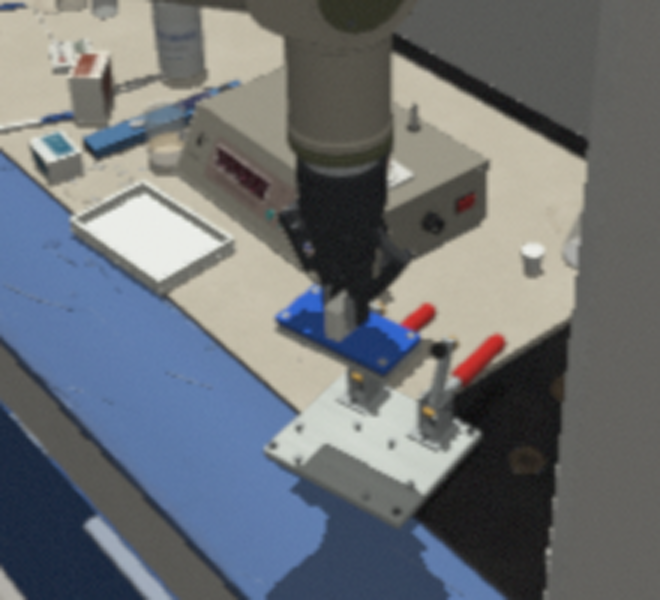

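The cell is held level and is clear of the fixture; the tray at crop (150,235) is free. Carrying it over the tray.

Request:
{"op": "move_arm", "data": {
  "plan": [0,0,0,-0.008,0.02,0,0,0,0,0.02,-0.02,0.058,0,0,0,0,0.04,-0.035,0.1,0,0,0,0,0.06,-0.05,0.145,0,0,0,0,0.08,-0.068,0.19,0,0,0,0,0.1,-0.085,0.235,0,0,0,0,0.12,-0.1,0.28,0,0,0,0,0.14,-0.118,0.325,0,0,0,0,0.15,-0.133,0.365,0,0,0,0,0.15,-0.142,0.39,0,0,0,0,0.15,-0.145,0.4,0,0,0,0,0.15,-0.145,0.4,0]
}}

```text
invalid input
```

Run:
```python
from h import *
o=st(); M=T(o);print(M.round(3))
p=shot("wrist","w7.png")
for l in ["flow_cell_grip","tray","septa_box","beaker_100"]: print(l,tip(p,l))
print(p["fx"],p["cx"],p["cy"])
def ray(uv,z):
    d=p["W"][:3,:3]@np.array([(uv[0]-p["cx"])/p["fx"],(uv[1]-p["cy"])/p["fy"],1]); c=p["W"][:3,3]
    return (c+d*(z-c[2])/d[2])[:2]
s=manip.silhouettes(p,"tray")
if s:
    ys,xs=np.nonzero(s[0]["pixels"]); P=np.array([ray(q,.02) for q in zip(xs,ys)],np.float32); print(s[0]["conf"],cv2.minAreaRect(P*1000))
```

```text
t 11.4 pos [ 0.4915 -0.1021  0.3593] q [-1.197e-01  9.928e-01 -1.000e-04 -4.000e-04] j [-0.92  0.13  1.12  1.88 -0.13  1.2   2.06] f [-0.9  0.2 -2. ] gw 0.18160881066909698 49.007688760757446
[[-0.971 -0.238 -0.001  0.492]
 [-0.238  0.971 -0.    -0.102]
 [ 0.001 -0.    -1.     0.359]
 [ 0.     0.     0.     1.   ]]
flow_cell_grip [(0.97, [0.4892, -0.1067, 0.1945])]
tray []
septa_box []
beaker_100 []
270.07996053405014 253.1326054508593 196.52256686222105
0.82 ((553.0916748046875, 235.32977294921875), (132.92523193359375, 56.49810791015625), 29.735870361328125)
```

View pics/w7.png

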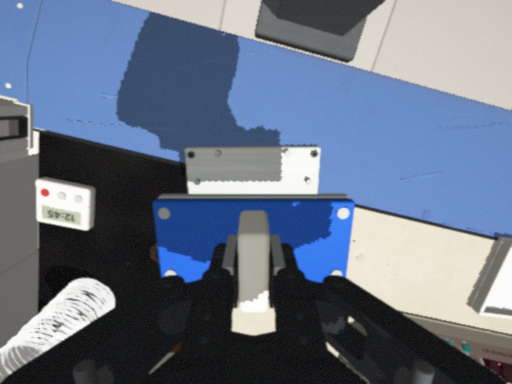

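The move was refused because its last row was one number short. The wrist view shows the held cell level at (253,240), still over the fixture. Resending.

Request:
{"op": "move_arm", "data": {
  "plan": [0,0,0,-0.008,0.02,0,0,0,0,0.02,-0.02,0.058,0,0,0,0,0.04,-0.035,0.1,0,0,0,0,0.06,-0.05,0.145,0,0,0,0,0.08,-0.068,0.19,0,0,0,0,0.1,-0.085,0.235,0,0,0,0,0.12,-0.1,0.28,0,0,0,0,0.14,-0.118,0.325,0,0,0,0,0.15,-0.133,0.365,0,0,0,0,0.15,-0.142,0.39,0,0,0,0,0.15,-0.145,0.4,0,0,0,0,0.15,-0.145,0.4,0,0]
}}

```text
clock: 13.2
position: [0.5373, 0.3207, 0.3595]
ee_rot: [-0.045, 0.999, -0.0, -0.0]
ft_force: [0.1, -0.7, -2.5]
grip_width: 0.178
grasp_force: 49.1
```

Run:
```python
from h import *
o=st(); M=T(o);print(M.round(3))
p=shot("wrist","w8.png")
for l in ["flow_cell_grip","tray","septa_box","beaker_100"]: print(l,tip(p,l))
p=shot("scene"); print(tip(p,"tray"),tip(p,"flow_cell_grip"))
```

```text
t 13.2 pos [0.5373 0.3207 0.3595] q [-4.52e-02  9.99e-01 -3.00e-04 -1.00e-04] j [-1.26  0.47  0.87  1.56 -0.37  1.29  1.33] f [ 0.1 -0.7 -2.5] gw 0.1779882226561409 49.08815681934357
[[-0.996 -0.09  -0.     0.537]
 [-0.09   0.996 -0.001  0.321]
 [ 0.    -0.001 -1.     0.36 ]
 [ 0.     0.     0.     1.   ]]
flow_cell_grip [(0.57, [0.5365, 0.3142, 0.1948])]
tray [(0.62, [0.537, 0.3221, 0.0039])]
septa_box [(0.83, [0.529, 0.5312, 0.0032])]
beaker_100 [(0.85, [0.6475, 0.455, 0.0052])]
[(0.95, [0.5392, 0.3236, 0.006])] [(0.7, [0.5425, 0.3245, 0.1985])]
```

View pics/w8.png

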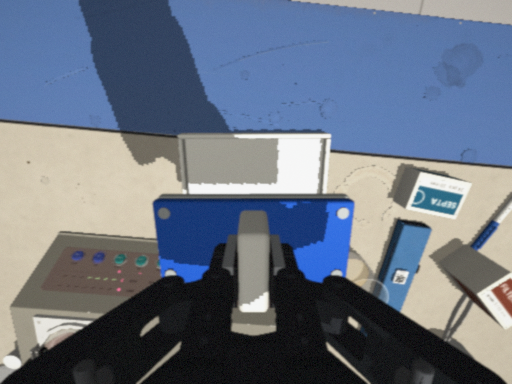

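Cell is square and centred over the tray (tray's near rim (180–330,134), cell centre at column 253); box and beaker are well clear. Lowering.

Request:
{"op": "move_arm", "data": {
  "plan": [0,0,0,0,0,0.025,0,0,0,0,0,0,0.06,0,0,0,0,0,0,0.095,0,0,0,0,0,0,0.12,0,0,0,0,0,0,0.135,0,0,0,0,0,0,0.143,0,0,0,0,0,0,0.147,0,0,0,0,0,0,0.15,0,0,0,0,0,0,0.152,0,0,0,0,0,0,0.153,0,0,0,0,0,0,0.154,0,0,0,0,0,0,0.154,0]
}}

```text
clock: 15.1
position: [0.5376, 0.3209, 0.2083]
ee_rot: [-0.045, 0.999, 0.001, -0.0]
ft_force: [-12.6, -4.6, 24.2]
grip_width: 0.175
grasp_force: 52.7
```

Request:
{"op": "move_arm", "data": {
  "plan": [0,0,0,0,0,0.0005,0,0,0,0,0,0,0.001,0,0,0,0,0,0,0.001,0]
}}

```text
clock: 15.48
position: [0.5377, 0.3208, 0.2083]
ee_rot: [-0.045, 0.999, 0.001, -0.0]
ft_force: [-15.7, -6.7, 33.9]
grip_width: 0.176
grasp_force: 54.3
```

Contact came about 3 mm early and with a sideways force. Backing off slightly to look.

Request:
{"op": "move_arm", "data": {
  "plan": [0,0,0,0,0,-0.004,0,0,0,0,0,0,-0.004,0]
}}

```text
clock: 15.72
position: [0.5374, 0.3211, 0.2092]
ee_rot: [-0.045, 0.999, 0.0, 0.0]
ft_force: [-0.2, 0.6, -2.5]
grip_width: 0.177
grasp_force: 49.1
```

Run:
```python
from h import *
st()
p=shot("scene","s9.png"); q=shot("wrist","w9.png")
print(tip(p,"flow_cell_grip"),tip(p,"tray"))
a=cv2.imread("pics/s9.png")[140:250,140:310]; b=cv2.imread("pics/w9.png")
cv2.imwrite("pics/c9.png",np.hstack([cv2.resize(a,(463,300),interpolation=2),cv2.resize(b[60:312],(336,300)) if 0 else cv2.resize(b,(336,300))]))
```

```text
t 15.725 pos [0.5374 0.3211 0.2092] q [-4.51e-02  9.99e-01  3.00e-04  4.00e-04] j [-1.19  0.63  0.77  1.69 -0.5   1.03  1.41] f [-0.2  0.6 -2.5] gw 0.17708895530251373 49.12814676761627
[(0.91, [0.5403, 0.3285, 0.0465])] [(0.83, [0.5386, 0.3237, 0.0097])]
```

View pics/c9.png

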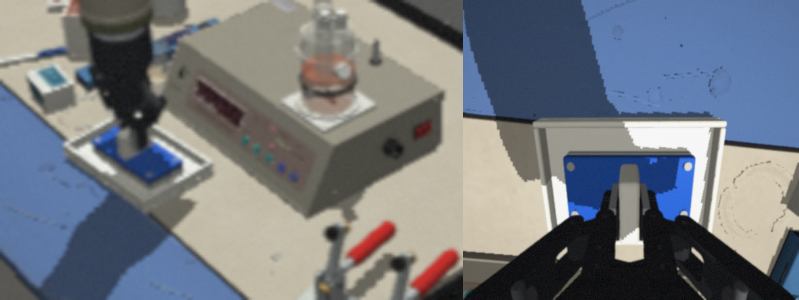

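The cell is well inside the tray, level and clear of all walls, so the contact was the tray floor. Touching down lightly, then releasing.

Request:
{"op": "move_arm", "data": {
  "plan": [0,0,0,0,0,0.0007,0,0,0,0,0,0,0.0014,0,0,0,0,0,0,0.0014,0]
}}

```text
clock: 16.3
position: [0.5373, 0.3209, 0.2084]
ee_rot: [-0.045, 0.999, 0.0, -0.0]
ft_force: [-7.8, -3.3, 13.8]
grip_width: 0.182
grasp_force: 51.4
```

Request:
{"op": "move_arm", "data": {
  "plan": [0,0,0,0,0,-0.0003,0,0,0,0,0,0,-0.0003,0.02,0,0,0,0,0,-0.0003,0.03,0,0,0,0,0,-0.0003,0.045,0,0,0,0,0,-0.0003,0.045,0,0,0,0,0,-0.0003,0.045,0,0,0,0,0,-0.02,0.045,0,0,0,0,0,-0.05,0.045,0,0,0,0,0,-0.09,0.045,0,0,0,0,0,-0.14,0.045,0,0,0,0.05,0,-0.16,0.045,0,0,0,0.08,0,-0.16,0.045],
  "squeeze": 20
}}

```text
clock: 17.8
position: [0.4571, 0.313, 0.3699]
ee_rot: [-0.045, 0.999, 0.002, 0.001]
ft_force: [0.6, -0.2, 0.6]
grip_width: 0.528
grasp_force: 0.0
```

Run:
```python
from h import *
st()
p=shot("wrist","w10.png"); q=shot("scene","s10.png")
print(tip(p,"flow_cell_grip"),tip(p,"tray"),tip(q,"flow_cell_grip"))
for l in ["clamp_left_handle","clamp_right_handle","septa_box","beaker_100"]: print(l,tip(q,l))
a=cv2.imread("pics/s10.png")[140:300,140:340]; b=cv2.imread("pics/w10.png")
cv2.imwrite("pics/c10.png",np.hstack([cv2.resize(a,(375,300),interpolation=2),cv2.resize(b,(400,300))]))
```

```text
t 17.8 pos [0.4571 0.313  0.3699] q [-4.47e-02  9.99e-01  1.50e-03  8.00e-04] j [-1.48  0.27  0.94  1.74 -0.23  1.24  1.18] f [ 0.6 -0.2  0.6] gw 0.5281752927054071 0.0
[(0.95, [0.5396, 0.315, 0.045])] [] [(0.57, [0.5403, 0.3242, 0.0446])]
clamp_left_handle [(0.71, [0.6311, -0.0219, 0.0466]), (0.71, [0.5379, 0.3216, 0.0072])]
clamp_right_handle [(0.69, [0.6509, -0.1025, 0.0461])]
septa_box [(0.79, [0.5315, 0.5295, 0.0114])]
beaker_100 [(0.69, [0.6491, 0.4584, 0.0036])]
```

View pics/c10.png

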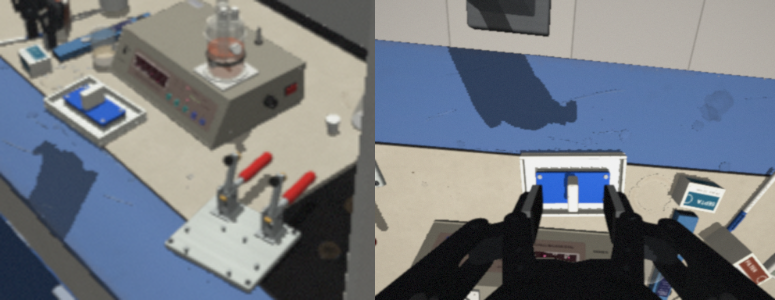

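The cell lies flat in the tray (wrist view (572,187)), both clamps are open, and the bystanders that can be seen are where they were. Handing in.

```bash
python3 -c "
from workcell import manip
print(manip.hand_in())"
```

```text
the job is handed in; nothing more can be done
None
```

I pushed both clamps fully open, lifted the flow cell out of the fixture, set it down flat in the tray and handed the job in at about 18 s; the box and beaker didn't move, the timer was last seen in place while I was lifting the cell, and I never saw the bottle in any picture, so I couldn't check it.

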